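# Move the lab samples on by one station

### The arm

A 7-joint arm with a two-finger parallel gripper is mounted at the origin on the work surface. World frame = base frame: x ahead of the robot, y to its left, z up, the work surface at z = 0. Lengths are in m, angles in rad, forces in N, time in s.
With the tool pointing down it reaches from about 0.425 to 0.875 m from the base axis. Payload 8.4 kg.
Tool frame: the origin (TCP) lies midway between the tips of the shut fingers; the grasp point (between the pads) lies 19 mm behind it; z points along the fingers, y is the direction in which the jaws open and shut (so a half turn about z gives the same grasp; the last joint's range is limited). The gripper opens to 85 mm and grips with 20 to 120 N. Pads are 22 mm wide; open, the fingers measure 114 mm over their backs; the gripper's body (76 mm by 85 mm) begins 54 mm behind the grasp point. The pads swing forward as they close: fully open they stand 13 mm farther back than shut.
Start: joints at [-1.407, 0.333, 0.04, 1.465, -0.013, 1.343, -0.059], TCP at [0.169, 0.628, 0.231] pointing down, gripper open.
Joint ranges: [-2.58, 2.58], [-0.38, 2.09], [-1.3, 1.39], [0.25, 2.4], [-1.5, 4.64], [0.08, 2.09], [-2.65, 2.65]. Speed limits (rad/s): [2.22, 2.22, 2.79, 2.79, 3.14, 3.14, 3.14].

### API

Orientations are given as [roll, pitch, yaw] about the fixed x, y, z axes, in that order (R = Rz(yaw) Ry(pitch) Rx(roll)).
In Python, from rig import robot, claw, telemetry, capture, get_calibration, workorder gives the robot as it stands. The module is installed in compiled form; this text tells all that it offers. Calls block until the motion is done:
- robot.move_pose(position, orientation): joint-space move of the TCP to a pose.
- robot.line_to(position, ori=None, max_speed=0.15): straight line of the TCP; ori=None keeps the orientation; max_speed is the mean speed in m/s.
- robot.move_joints(angles): joint-space move.
- claw.gripper_to(opening, strength=None): finger opening in m; strength is the grip in N (None keeps the last); returns when the fingers have stopped.
- robot.wait(seconds).
- robot.inverse_kinematics(position, orientation): joint angles nearest the present ones, or None.
- telemetry.get_obs(): the state.
- capture(name): name is "scene" or "top" or "wrist"; returns the picture (480x640x3 uint8, red, green, blue); there is no depth.
- get_calibration(name): a dict with "fx", "fy", "cx", "cy" (pixels), "dist" ([k1, k2, p1, p2, k3] as OpenCV has them; the pictures are not rectified), "position" and "orientation" of the camera in the world. Camera axes: x right, y up, looking along -z (the intrinsics and any distortion apply to the point x, -y, -z); pixel columns grow to the right and rows downward; lengths in m; the calibration is good to about 2 mm. A picture is of the moment at which its call begins: read the wrist's pose just before it. get_calibration takes no time and is no camera call; for the wrist camera it gives the pose at the moment of the call.
A pose or a line that the arm cannot do raises robot.MotionError and nothing moves.
- workorder.close_job(): hands the job in, once; it reports no verdict.
The state is a dict: "t": time; "q": joint angles; "qd": joint speeds; "joint_efforts": joint torques, N m; "eef_pos": TCP position; "ee_rot": TCP orientation; "ft_force": force on the tool from outside, world axes, zero at the start; "ft_torque": the same for the moment, N m; "grip_width": finger opening in m.
Only numpy, scipy, OpenCV 4.12 (cv2) and the standard library are available. Lean on these libraries where they do the work, as an engineer would, in place of code of your own. Each camera call takes 0.05 s, during which the arm holds its last target. There are 200 camera calls.

### The job

Each of the three sample vessels must move on to its next station: the open beaker from the balance to the stirrer, the round lidded jar from the stirrer to the tray, and the rectangular bottle from the tray to the balance, each left standing upright in the middle of its station. No station has room for two, so first stand one of the vessels on the empty cork mat for a while; the mat must be empty again at the end. Keep the vessels upright all the time, and leave the tube rack, the timer and the tip box where they are.

Things in the scene. Friction and masses are not known exactly. Their poses are not given: they have to be found in the camera images.
- beaker: Open stainless-steel beaker, a plain straight cylinder 56 mm in outside diameter and 75 mm high, wall 3 mm, about 0.1 to 0.2 kg. Loose; starts on the balance pan. Origin: centre of its underside; z up along its axis.
- jar: Closed round jar: white body 54 mm in diameter, 77 mm high, with a flat blue screw lid 58 mm in diameter and 18 mm high on top (95 mm in all), about 0.15 to 0.3 kg. Loose; starts on the stirrer plate. Origin: centre of its underside; z up along its axis.
- bottle: Closed rectangular white bottle: body 64 mm along its x, 40 mm along its y, 85 mm high with flat sides, then a round grey cap 28 mm in diameter up to 108 mm, about 0.15 to 0.3 kg. Loose; starts in the tray, turned any way. Origin: centre of its underside; z up.
- balance: Fixed laboratory balance: flat white housing (175 mm along its x, 130 mm along its y, 32 mm high) with a round steel pan 110 mm in diameter whose flat top is 44 mm above the bench, and a dark display strip on the housing's -x end. Origin: on the bench, straight below the centre of the pan (the housing reaches 112 mm from it to -x and 62 mm to +x); z up.
- stirrer: Fixed magnetic stirrer: grey housing (165 mm along its x, 130 mm along its y, 42 mm high) with a square white ceramic plate of 110 mm whose flat top is 50 mm above the bench, and two black knobs (to 54 mm high) at the -x end. Origin: on the bench, straight below the centre of the plate (the housing reaches 105 mm from it to -x and 60 mm to +x); z up.
- tray: Fixed low aluminium tray, 140 mm along its x, 120 mm along its y, floor top 4 mm above the bench, rim 4 mm thick and 14 mm high above the bench. Origin: on the bench, below its centre; z up.
- mat: Fixed round cork mat, 110 mm in diameter, flat top 10 mm above the bench; empty at the start: the free spot. Origin: on the bench, below its centre; z up.
- rack: Bystander, loose: small white tube rack, 50 mm along its x, 100 mm along its y, 50 mm high over the tubes' caps. Origin: centre of its underside. Leave it alone.
- timer: Bystander, loose: flat grey digital timer, 60 mm along its x, 65 mm along its y, 20 mm high. Origin: centre of its underside. Leave it alone.
- tipbox: Bystander, loose: white pipette-tip box, 55 mm along its x, 80 mm along its y, 44 mm high. Origin: centre of its underside. Leave it alone.
Mind the look-alikes: they are no part of the job. What is shaped like the bottle but green is not meant. What is shaped like the stirrer but red is not meant.

How it is judged:
On the way:
1. one of the three vessels stands upright and released on the cork mat (within 40 mm of its middle) (((horizontal distance between beaker and mat below 0.04 m and z of beaker in the frame of mat between 0.006 and 0.014 m and angle between beaker's own z axis and vertical below 0.08 rad and linear speed of beaker below 0.02 m/s and angular speed of beaker below 0.2 rad/s and contact force between the fingers and beaker below 0.2 N) or (horizontal distance between jar and mat below 0.04 m and z of jar in the frame of mat between 0.006 and 0.014 m and angle between jar's own z axis and vertical below 0.08 rad and linear speed of jar below 0.02 m/s and angular speed of jar below 0.2 rad/s and contact force between the fingers and jar below 0.2 N) or (horizontal distance between bottle and mat below 0.04 m and z of bottle in the frame of mat between 0.006 and 0.014 m and angle between bottle's own z axis and vertical below 0.08 rad and linear speed of bottle below 0.02 m/s and angular speed of bottle below 0.2 rad/s and contact force between the fingers and bottle below 0.2 N))), for 0.2 s.
At the end, for the whole second after the job is handed in: The beaker stands on the stirrer's plate, the jar in the tray and the bottle on the balance's pan, each within 15 mm of the middle, upright (within 0.08 rad), released and at rest; the cork mat is empty (horizontal distance between beaker and stirrer below 0.015 m and z of beaker in the frame of stirrer between 0.046 and 0.054 m and angle between each of beaker, jar, bottle's own z axis and vertical below 0.08 rad and linear speed of each of beaker, jar, bottle below 0.02 m/s and angular speed of each of beaker, jar, bottle below 0.2 rad/s and contact force between the fingers and beaker below 0.2 N and horizontal distance between jar and tray below 0.015 m and z of jar in the frame of tray between 0 and 0.008 m and contact force between the fingers and jar below 0.2 N and horizontal distance between bottle and balance below 0.015 m and z of bottle in the frame of balance between 0.04 and 0.048 m and contact force between the fingers and bottle below 0.2 N); the robot touches nothing.
It fails at once if a vessel is tipped by more than 0.5 rad (angle between any of beaker, jar, bottle's own z axis and vertical above 0.5 rad).
It fails at once if the tube rack, the timer or the tip box is shifted by more than 15 mm (distance of any of rack, timer, tipbox from where it was at the start of the episode above 0.015 m).
It also fails if it takes over 115 s, if anything falls off the work surface, if the arm or the gripper's body presses on something with over 40 N, if the wrist force passes 120 N, or if a joint passes its speed limit or range.

## Working session

There is one attempt and no reset: what is moved stays moved. The work goes in short steps, each a Python script; the robot and the scene stay as the last script left them, time stands still between calls to the robot, and variables do not carry over. Pictures are saved under pics/ and viewed, about 12 in all and at most 16, crops included, and the job is handed in when it is done.

```bash
mkdir -p pics
python3 - <<'E'
from rig import *
import cv2
for n in ("scene","top"):
    cv2.imwrite(f"pics/{n}0.png",capture(n)[:,:,::-1]); print(n,get_calibration(n))
print(get_calibration("wrist")); o=telemetry.get_obs(); print(o["eef_pos"],o["ee_rot"],o["t"],o["grip_width"])
E
```

```text
scene {'fx': 541.5972633449258, 'fy': 541.5972633449258, 'cx': 317.90871914868205, 'cy': 235.49556088761625, 'dist': array([0.03974903, 0.        , 0.        , 0.        , 0.        ]), 'position': array([1.30258534, 0.51026713, 1.42430346]), 'orientation': array([ 6.19634246e-01, -2.89347226e-04,  2.19263649e+00])}
top {'fx': 551.5154457487906, 'fy': 551.5154457487906, 'cx': 319.5844036865828, 'cy': 240.7013746475366, 'dist': array([0.05134046, 0.        , 0.        , 0.        , 0.        ]), 'position': array([ 0.44468994, -0.04002019,  1.60245534]), 'orientation': array([ 0.04453722, -0.00443412, -1.55167474])}
{'fx': 377.40232688422674, 'fy': 377.40232688422674, 'cx': 314.4858501836503, 'cy': 234.29634065117733, 'dist': array([-0.03962357,  0.        ,  0.        ,  0.        ,  0.        ]), 'position': array([0.09589668, 0.64853426, 0.3731188 ]), 'orientation': array([-3.03064986e-01,  1.06750163e-03,  1.30887250e+00])}
[0.16877153 0.62729161 0.23050854] [-3.14014911e+00  1.23230318e-04  2.87879452e+00] 0.1 0.08522138030539401
```

View pics/top0.png

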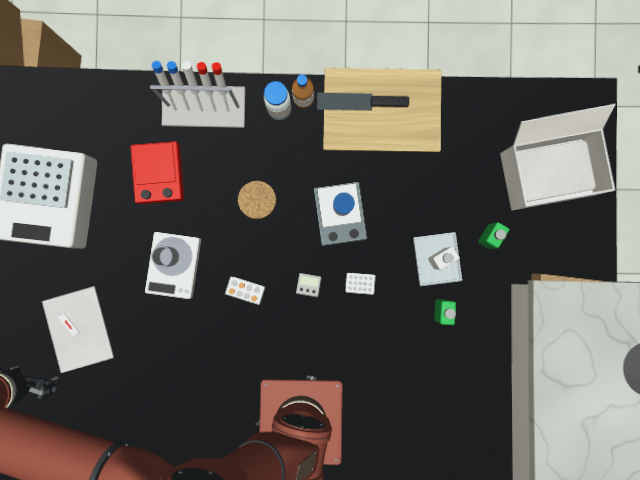

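View pics/scene0.png

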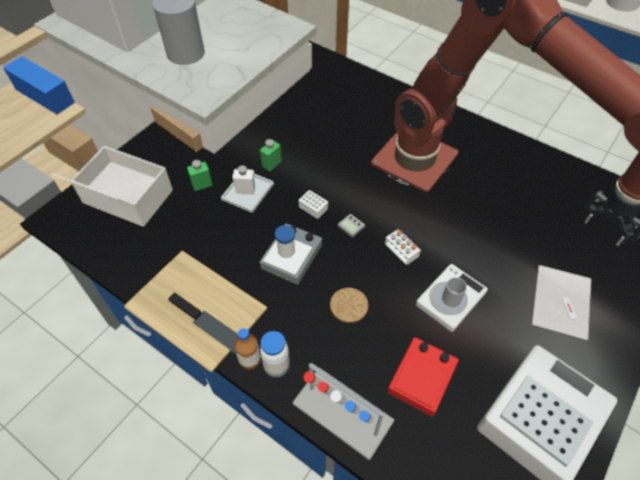

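The top view shows the beaker (172,258) on the balance, the jar (343,204) on the stirrer, the bottle (445,258) in the tray and the empty mat at (257,199). The green bottles and red stirrer are decoys. Next I take coarse positions from this view, then a closer wrist look at each.

```bash
cat > h.py <<'E'
from rig import *
import cv2, numpy as np
from scipy.spatial.transform import Rotation as R
def ray(cal,uv):
    K=np.array([[cal["fx"],0,cal["cx"]],[0,cal["fy"],cal["cy"]],[0,0,1]])
    p=cv2.undistortPoints(np.array(uv,float).reshape(-1,1,2),K,np.array(cal["dist"]))[:,0]
    d=np.c_[p[:,0],-p[:,1],-np.ones(len(p))]
    return R.from_euler("xyz",cal["orientation"]).apply(d)
def plane(cal,uv,z):
    d=ray(cal,uv); c=np.array(cal["position"]); return (c+d*((z-c[2])/d[:,2])[:,None])
def down(yaw): return [np.pi,0,yaw]
def snap(name,f):
    cal=get_calibration(name); im=capture(name)[:,:,::-1].copy(); cv2.imwrite(f"pics/{f}.png",im)
    np.save(f"pics/{f}.npy",cal,allow_pickle=True); return cal,im
E
python3 - <<'E'
from h import *
cal=get_calibration("top")
for n,uv,z in [("pan",(172,257),.044),("beakertop",(165,257),.119),("mat",(257,199),.01),("plate",(339,206),.05),("lid",(344,204),.145),("tray",(438,259),.004),("cap",(448,258),.112),("green1",(500,234),.108),("green2",(450,314),.108)]:
    p=plane(cal,[uv],z)[0]; print(n,p.round(3),np.hypot(*p[:2]).round(3))
for n,p in [("bal",(.4,.39)),("mat",(.57,.13)),("stir",(.55,-.09)),("tray",(.42,-.37))]:
    for k in range(8):
        y=k*np.pi/4-np.pi
        q=robot.inverse_kinematics([*p,.30],down(y)); print(n,round(y,2),None if q is None else np.round(q,2))
E
```

```text
pan [0.46  0.368 0.044] 0.59
beakertop [0.459 0.367 0.119] 0.588
mat [0.633 0.138 0.01 ] 0.648
plate [ 0.613 -0.099  0.05 ] 0.621
lid [ 0.608 -0.108  0.145] 0.618
tray [ 0.47  -0.389  0.004] 0.61
cap [ 0.471 -0.392  0.112] 0.613
green1 [ 0.539 -0.533  0.108] 0.758
green2 [ 0.321 -0.4    0.108] 0.513
bal -3.14 [-1.01  0.12  0.18  1.59 -0.02  1.43  0.74]
bal -2.36 [-0.96  0.12  0.12  1.59 -0.01  1.44  1.52]
bal -1.57 [-0.9   0.12  0.06  1.59 -0.01  1.44  2.3 ]
bal -0.79 None
bal 0.0 [-1.31  0.12  0.51  1.61 -0.06  1.43 -2.37]
bal 0.79 [-1.25  0.12  0.44  1.6  -0.05  1.43 -1.59]
bal 1.57 [-1.19  0.12  0.38  1.6  -0.04  1.43 -0.81]
bal 2.36 [-1.11  0.12  0.28  1.6  -0.03  1.43 -0.04]
mat -3.14 [-0.79  0.18  0.58  1.55 -0.1   1.44  1.36]
mat -2.36 [-0.75  0.18  0.53  1.55 -0.09  1.44  2.14]
mat -1.57 [ 0.56  0.35 -1.1   1.48  0.31  1.5   2.61]
mat -0.79 [-1.26  0.33  1.22  1.56 -0.31  1.47 -2.38]
mat 0.0 [-0.92  0.2   0.73  1.55 -0.13  1.44 -1.75]
mat 0.79 [-0.89  0.19  0.69  1.55 -0.12  1.44 -0.98]
mat 1.57 [-0.89  0.19  0.69  1.55 -0.12  1.44 -0.19]
mat 2.36 [-0.84  0.19  0.63  1.55 -0.11  1.44  0.58]
stir -3.14 [-0.84  0.16  1.05  1.63 -0.14  1.44  1.8 ]
stir -2.36 [-0.9   0.18  1.13  1.63 -0.17  1.44  2.61]
stir -1.57 None
stir -0.79 [-0.96  0.21  1.23  1.63 -0.2   1.44 -2.07]
stir 0.0 [-0.88  0.18  1.11  1.63 -0.16  1.44 -1.33]
stir 0.79 [-0.71  0.14  0.89  1.62 -0.11  1.43 -0.59]
stir 1.57 [-0.76  0.15  0.96  1.62 -0.12  1.43  0.2 ]
stir 2.36 [-0.81  0.16  1.01  1.62 -0.13  1.43  1.  ]
tray -3.14 [ 0.78  0.13 -0.15  1.57  0.02  1.44  2.2 ]
tray -2.36 None
tray -1.57 [-0.39  0.22  1.23  1.62 -0.21  1.44 -2.29]
tray -0.79 [-0.39  0.22  1.23  1.62 -0.21  1.44 -1.5 ]
tray 0.0 [-0.24  0.16  1.01  1.62 -0.14  1.44 -0.79]
tray 0.79 [-0.24  0.16  1.01  1.62 -0.14  1.44 -0.  ]
tray 1.57 [-0.24  0.16  1.01  1.62 -0.14  1.44  0.78]
tray 2.36 [ 0.09  0.12  0.61  1.61 -0.07  1.43  1.5 ]
```

Run:
```python
from h import *
ims=[]
for n,p,y in [("bal",(.46,.368),2.36),("mat",(.633,.138),1.9),("stir",(.61,-.103),1.57),("tray",(.47,-.39),.79)]:
    robot.move_pose([*p,.32],down(y)); cal,im=snap("wrist","w_"+n); ims.append(cv2.resize(im,(400,300),interpolation=cv2.INTER_AREA))
    print(n,telemetry.get_obs()["t"],cal["position"].round(3))
cv2.imwrite("pics/w4.png",np.vstack([np.hstack(ims[:2]),np.hstack(ims[2:])]))
```

```text
bal 1.6333 [0.405 0.425 0.462]
mat 2.7917 [0.608 0.214 0.463]
stir 3.8 [ 0.611 -0.023  0.462]
tray 5.0667 [ 0.526 -0.333  0.462]
```

View pics/w4.png

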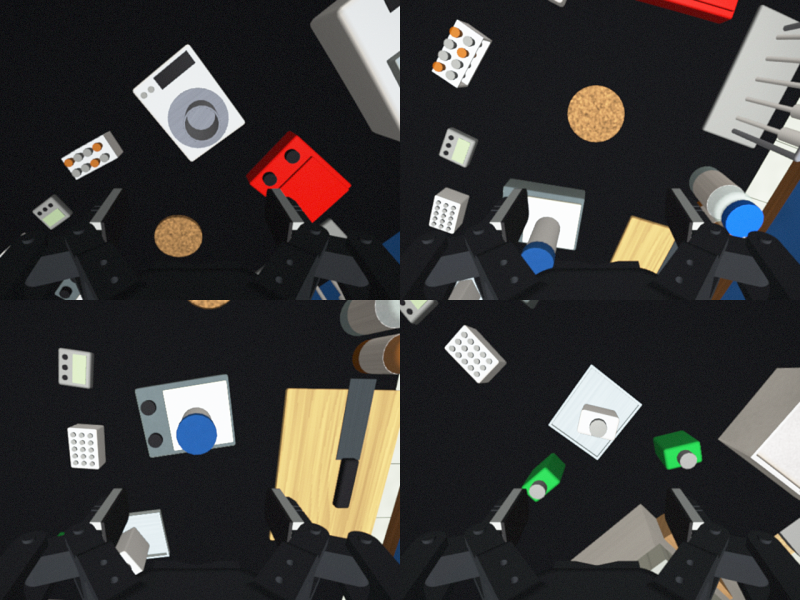

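The wrist views show all four stations clearly. I'll segment each one, back-project its contour onto the right height and check the sizes. To set thresholds I'll view full-resolution crops first.

Run:
```python
import cv2,numpy as np
C={"bal":(200,60),"mat":(180,100),"stir":(200,100),"tray":(220,90)}
o=[]
for n,(x,y) in C.items():
    im=cv2.imread(f"pics/w_{n}.png")[y:y+200,x:x+200]; o.append(im)
    if n=="mat": o.pop()
cv2.imwrite("pics/c.png",cv2.resize(np.hstack(o),None,fx=4/3,fy=4/3,interpolation=cv2.INTER_NEAREST))
for n,pts in {"bal":[(280,190),(310,170),(312,200),(325,190),(335,195),(350,205),(300,215),(230,130)],"stir":[(270,140),(315,185),(310,173),(240,150),(315,220),(330,200)],"tray":[(290,140),(320,170),(312,170),(318,203),(340,172),(330,200),(300,210),(318,185)]}.items():
    im=cv2.imread(f"pics/w_{n}.png"); print(n,[(p,im[p[1],p[0]].tolist()) for p in pts])
```

```text
bal [((280, 190), [176, 166, 160]), ((310, 170), [84, 79, 81]), ((312, 200), [169, 157, 152]), ((325, 190), [172, 160, 154]), ((335, 195), [172, 160, 153]), ((350, 205), [179, 165, 155]), ((300, 215), [174, 161, 157]), ((230, 130), [235, 237, 238])]
stir [((270, 140), [150, 148, 131]), ((315, 185), [187, 109, 45]), ((310, 173), [137, 143, 145]), ((240, 150), [157, 149, 135]), ((315, 220), [180, 102, 38]), ((330, 200), [184, 104, 44])]
tray [((290, 140), [244, 242, 232]), ((320, 170), [241, 237, 226]), ((312, 170), [152, 155, 156]), ((318, 203), [204, 211, 206]), ((340, 172), [243, 240, 230]), ((330, 200), [213, 209, 206]), ((300, 210), [253, 252, 251]), ((318, 185), [253, 253, 252])]
```

View pics/c.png

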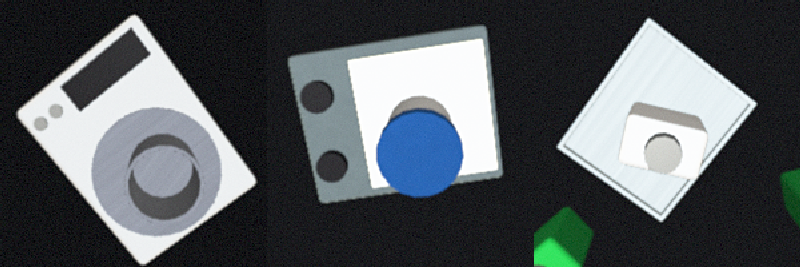

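```bash
cat > fit.py <<'E'
from h import *
from scipy.optimize import least_squares
def load(n): return np.load(f"pics/w_{n}.npy",allow_pickle=True).item(),cv2.imread(f"pics/w_{n}.png")
def blob(m,near,close=3):
    m=cv2.morphologyEx(m.astype(np.uint8),cv2.MORPH_OPEN,np.ones((2,2)))
    m=cv2.morphologyEx(m,cv2.MORPH_CLOSE,np.ones((close,close)))
    cs=[c for c in cv2.findContours(m,cv2.RETR_EXTERNAL,cv2.CHAIN_APPROX_NONE)[0] if cv2.contourArea(c)>60]
    c=min(cs,key=lambda c:abs(cv2.pointPolygonTest(c,near,True)) if cv2.pointPolygonTest(c,near,True)<0 else 0)
    return cv2.convexHull(c)[:,0].astype(float)
def circ(P,rad=None):
    f=lambda a:np.hypot(P[:,0]-a[0],P[:,1]-a[1])-(rad or a[2])
    r=least_squares(f,[*P[:,:2].mean(0),.03],loss="soft_l1",f_scale=.001); return r.x,np.abs(r.fun).max()
def rect(P):
    (c,s,a)=cv2.minAreaRect((P[:,:2]*1000).astype(np.float32)); return np.array(c)/1000,s,a
E
python3 - <<'E'
from fit import *
cal,im=load("mat"); b,g,r=[im[...,i].astype(int) for i in range(3)]
print("mat",circ(plane(cal,blob((r-b>40)&(r>100),(312,182)),.01)))
cal,im=load("bal"); b,g,r=[im[...,i].astype(int) for i in range(3)]; G=im.mean(2)
S=cv2.GaussianBlur(im,(3,3),0).mean(2); roi=np.zeros_like(G,bool); roi[130:245,255:375]=1
print("pan",circ(plane(cal,blob((S<205)&(S>60)&roi,(300,170)),.044)))
h=blob((S>75)&roi|(S>75),(300,170),5); print("house",rect(plane(cal,h,.032)))
H=blob((S<135)&(S>40)&(np.hypot(*(np.mgrid[0:480,0:640]-np.array([190,320])[:,None,None]))<42),(310,165),5)
m=H[:,1].min()/2+H[:,1].max()/2
print("bk hull",H.min(0),H.max(0))
print("rim",circ(plane(cal,H[H[:,1]>m+8],.119)),circ(plane(cal,H[H[:,1]>m+8],.119),.028)); print("base",circ(plane(cal,H[H[:,1]<m-8],.044)),circ(plane(cal,H[H[:,1]<m-8],.044),.028))
cal,im=load("stir"); b,g,r=[im[...,i].astype(int) for i in range(3)]; S=im.min(2)
print("plate",rect(plane(cal,blob((S>205),(280,160)),.05)))
H=blob((b-r>70),(315,210)); m=H[:,1].mean(); print("lid",circ(plane(cal,H[H[:,1]>m],.145)),circ(plane(cal,H[H[:,1]>m],.145),.029))
cal,im=load("tray"); b,g,r=[im[...,i].astype(int) for i in range(3)]; S=cv2.GaussianBlur(im,(3,3),0).mean(2)
colr=(im.max(2).astype(int)-im.min(2))
print("tray",rect(plane(cal,blob((S>110)&(colr<50),(300,140)),.014)))
H=blob((S<228)&(S>150)&(np.hypot(*(np.mgrid[0:480,0:640]-np.array([204,316])[:,None,None]))<20),(316,204)); m=H[:,1].mean()
print("cap",H.min(0),H.max(0),circ(plane(cal,H[H[:,1]>m],.112)),circ(plane(cal,H,.112)))
T=im.min(2)>246; rr=np.zeros_like(T); rr[160:235,275:360]=1
H=blob(T&rr,(310,185)); print("top",rect(plane(cal,H,.089)))
cv2.imwrite("pics/tm.png",cv2.resize(np.hstack([im[150:250,260:380],cv2.cvtColor((T*255).astype(np.uint8),cv2.COLOR_GRAY2BGR)[150:250,260:380]]),None,fx=3,fy=3,interpolation=0))
E
```

```text
mat (array([0.63328311, 0.14054227, 0.05526062]), np.float64(0.0003734181114585927))
pan (array([0.46874535, 0.37087871, 0.05761898]), np.float64(0.008154528867906581))
house (array([0.43926587, 0.37448267]), (130.40476989746094, 175.30352783203125), 83.16627502441406)
bk hull [297. 161.] [350. 225.]
rim (array([0.46297213, 0.37925041, 0.0251942 ]), np.float64(0.0002219360616984023)) (array([0.46068888, 0.38190798, 0.03      ]), np.float64(0.002151913666120355))
base (array([0.46353303, 0.37875792, 0.02816992]), np.float64(0.00022940509034850842)) (array([0.46336269, 0.37889957, 0.03      ]), np.float64(0.00028492800564666396))
plate (array([ 0.61655054, -0.0973335 ]), (109.39324951171875, 109.69381713867188), 9.135910034179688)
lid (array([ 0.6121579 , -0.10672732,  0.02774808]), np.float64(0.00036462841820071243)) (array([ 0.61235696, -0.10511047,  0.03      ]), np.float64(0.0013182738980873458))
tray (array([ 0.46948346, -0.38543613]), (141.3807373046875, 121.42296600341797), 8.473868370056152)
cap [304. 193.] [332. 221.] (array([ 0.469879  , -0.39341421,  0.01333249]), np.float64(0.0008293197227553471)) (array([ 0.47018861, -0.39274265,  0.01399754]), np.float64(0.0013395519622491376))
top (array([ 0.4715358 , -0.39241913]), (36.31142044067383, 61.08478546142578), 31.744693756103516)
```

View pics/tm.png

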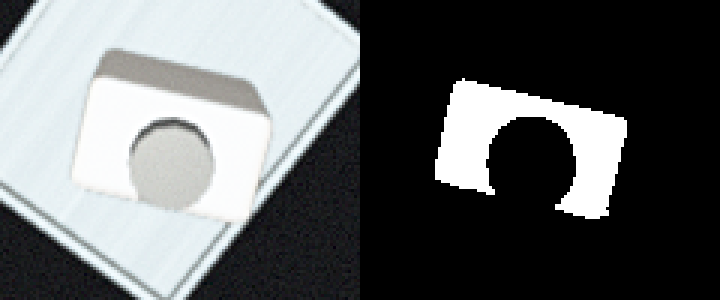

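All the fits match the known sizes: plate 109×110, tray 141×121, mat radius 55, housing 130×175. The exception is the direct pan fit, which was contaminated, so I derive the pan centre from the housing instead: (0.464, 0.3715). First move: jar to mat.

```bash
cat > pp.py <<'E'
from fit import *
Z=.30
st={"bal":(.4641,.3715,.044),"mat":(.6333,.1405,.010),"stir":(.6166,-.0973,.050),"tray":(.4695,-.3854,.004)}
def rep(s):
    o=telemetry.get_obs(); print(s,"t",round(o["t"],1),"p",np.round(o["eef_pos"],4),"w",round(o["grip_width"],4),"F",np.round(o["ft_force"],1))
def pick(x,y,base,h,yaw,N=60):
    claw.gripper_to(.085); robot.move_pose([x,y,Z],down(yaw)); robot.line_to([x,y,base+h],max_speed=.12)
    rep("at"); claw.gripper_to(0,N); rep("gripped"); robot.line_to([x,y,Z],max_speed=.12); rep("up")
def place(s,h,yaw,off=(0,0)):
    x,y,b=st[s]; x+=off[0]; y+=off[1]
    robot.line_to([x,y,Z],down(yaw),max_speed=.2); robot.line_to([x,y,b+h+.02],max_speed=.12); robot.line_to([x,y,b+h+.001],max_speed=.03)
    rep("down"); claw.gripper_to(.085); robot.line_to([x,y,Z],max_speed=.12); rep("out")
E
python3 - <<'E'
from pp import *
pick(.612,-.106,.05,.059,1.57)
place("mat",.059,1.57)
cal,im=snap("wrist","w_jarmat"); cv2.imwrite("pics/jm.png",im)
H=blob((im[...,0].astype(int)-im[...,2]>70),(315,210)); m=H[:,1].mean(); print("lid",circ(plane(cal,H[H[:,1]>m],.105)))
E
```

```text
at t 8.2 p [ 0.6124 -0.1062  0.1097] w 0.085 F [ 0.9 -0.5 -0. ]
gripped t 8.6 p [ 0.6122 -0.1061  0.1097] w 0.0564 F [-2.2 -0.3  5.2]
up t 10.3 p [ 0.6118 -0.1059  0.2993] w 0.0568 F [ 0.3  0.3 -2.4]
down t 14.4 p [0.6333 0.1404 0.0698] w 0.0569 F [-0.2  0.5 -1.8]
out t 16.9 p [0.6331 0.1405 0.2994] w 0.0851 F [ 0.2 -0.1  0.9]
lid (array([0.63311058, 0.13929046, 0.02750455]), np.float64(0.0003516787371551956))
```

View pics/jm.png

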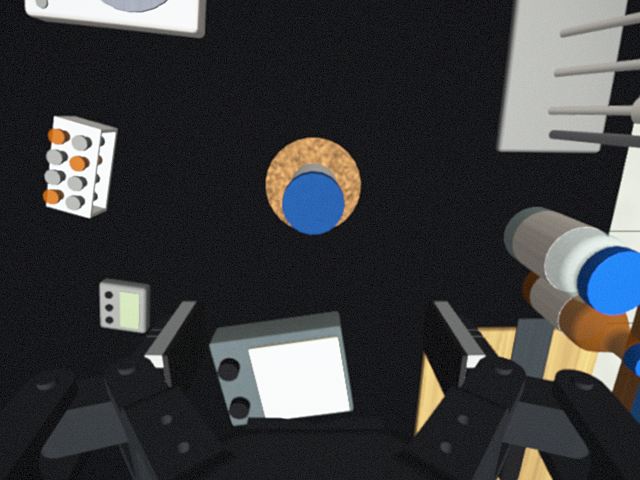

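The jar stands upright, centred on the mat at (313,200). The stirrer is now empty. Next: beaker to stirrer.

Run:
```python
from pp import *
pick(.463,.379,.044,.035,2.36)
place("stir",.035,1.57)
cal,im=snap("wrist","w_bkst"); cv2.imwrite("pics/bs.png",im[60:360,120:520])
robot.move_pose([.44,.36,.32],down(2.36)); cal,im=snap("wrist","w_pan"); S=cv2.GaussianBlur(im,(3,3),0).mean(2)
cv2.imwrite("pics/pan.png",im)
u=S[130:330,200:420]; H=blob((S<205)&(S>100)&(np.hypot(*(np.mgrid[0:480,0:640]-np.array([178,312])[:,None,None]))<70),(312,178)); print("pan",H.min(0),H.max(0),circ(plane(cal,H,.044)))
print("house",rect(plane(cal,blob(S>75,(312,178),5),.032))); rep("end")
cv2.imwrite("pics/bp.png",np.hstack([cv2.imread("pics/bs.png"),im[60:360,120:520]]))
```

```text
at t 20.3 p [0.4633 0.3792 0.0796] w 0.0853 F [ 0.5 -0.7 -0.3]
gripped t 20.7 p [0.4632 0.3792 0.0797] w 0.0557 F [-1.3 -1.   5.6]
up t 22.6 p [0.4628 0.3788 0.2994] w 0.0555 F [-0.5 -0.4 -0.8]
down t 27.9 p [ 0.6166 -0.0974  0.0858] w 0.0557 F [-0.3  0.1 -1.8]
out t 30.2 p [ 0.6164 -0.0972  0.2994] w 0.0848 F [-0.1  0.1 -0.5]
pan [287. 145.] [382. 241.] (array([0.46298678, 0.37088947, 0.0540915 ]), np.float64(0.0035055069971660496))
house (array([0.4391947 , 0.37444275]), (130.27371215820312, 175.4075469970703), 83.07899475097656)
end t 32.1 p [0.441  0.3587 0.3201] w 0.0852 F [ 0.2  0.2 -0.4]
```

View pics/bp.png

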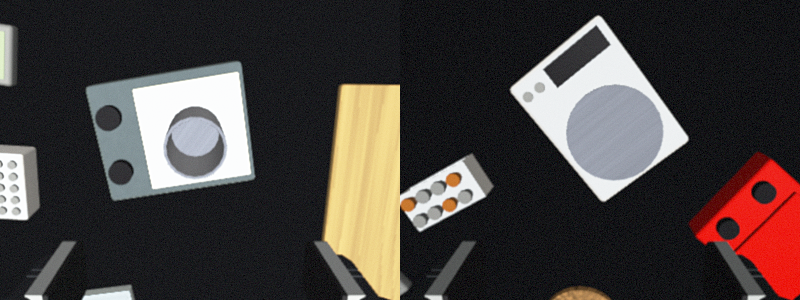

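The beaker stands on the plate, and the pan fit (0.463, 0.371) agrees with the housing estimate. Next the bottle goes to the balance.

Run:
```python
from pp import *
pick(.4707,-.3925,.004,.045,2.124)
cal,im=snap("wrist","w_hold"); cv2.imwrite("pics/a.png",im[60:460,120:520])
place("bal",.045,2.124)
cal,im2=snap("wrist","w_btbal"); cv2.imwrite("pics/bb.png",np.hstack([im[60:460,120:520],im2[60:460,120:520]]))
```

```text
at t 37.2 p [ 0.4709 -0.3927  0.0495] w 0.0847 F [ 0.2 -0.1  0.2]
gripped t 37.7 p [ 0.4708 -0.3926  0.0492] w 0.0394 F [-0.3 -0.2  3.1]
up t 39.9 p [ 0.4706 -0.3924  0.2995] w 0.0393 F [-0.2 -0.2 -1.3]
down t 47.0 p [0.4642 0.3715 0.09  ] w 0.0393 F [ 0.3 -0.9 -1.5]
out t 49.4 p [0.4639 0.3714 0.2993] w 0.0851 F [0.  0.5 0.5]
```

View pics/bb.png

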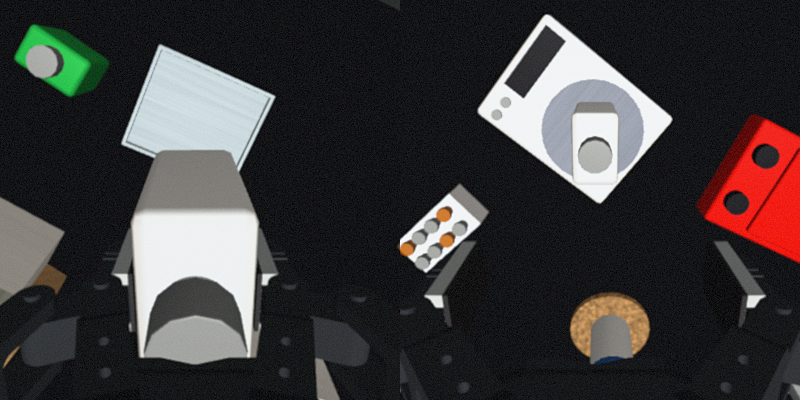

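The bottle stands on the pan. Last move: jar to tray, then a measurement of all three.

Run:
```python
from pp import *
pick(.633,.140,.010,.059,1.57)
place("tray",.059,.79)
cal,im=snap("wrist","w_jt"); ims=[im]
H=blob((im[...,0].astype(int)-im[...,2]>70)&(im[...,1]<150),(315,210)); m=H[:,1].mean(); L=circ(plane(cal,H[H[:,1]>m],.099)); print("jar",L,L[0][:2]-st["tray"][:2])
robot.move_pose([.60,-.10,.32],down(1.57)); cal,im=snap("wrist","w_bk2"); ims.append(im)
S=cv2.GaussianBlur(im,(3,3),0).min(2)
robot.move_pose([.46,.37,.32],down(2.124)); cal,im=snap("wrist","w_bt2"); ims.append(im); rep("end")
cv2.imwrite("pics/fin.png",np.hstack([i[80:340,180:440] for i in ims]))
```

```text
at t 52.8 p [0.6334 0.1401 0.0696] w 0.0847 F [-0.   0.5 -0. ]
gripped t 53.2 p [0.6332 0.1401 0.0696] w 0.0565 F [-2.1  0.1  6.2]
up t 55.3 p [0.6328 0.14   0.2994] w 0.0565 F [ 0.  -0.3 -2.2]
down t 60.9 p [ 0.4695 -0.3855  0.0639] w 0.0566 F [ 0.2  0.2 -2.1]
out t 63.4 p [ 0.4694 -0.3852  0.2995] w 0.0853 F [ 0.8  0.3 -0. ]
jar (array([ 0.46915248, -0.38384287,  0.02807076]), np.float64(0.00021912813191946046)) [-0.00034752  0.00155713]
end t 66.6 p [0.461  0.3686 0.3202] w 0.0852 F [ 0.7 -0.5 -0.5]
```

View pics/fin.png

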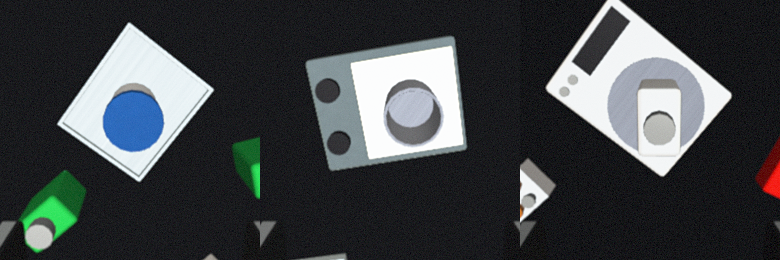

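Run:
```python
from pp import *
cal,im=load("bk2"); S=cv2.GaussianBlur(im,(3,3),0).min(2)
c=rect(plane(cal,blob(S>205,(290,150)),.05)); print("plate",c)
yy,xx=np.mgrid[0:480,0:640]; H=blob((S<200)&(np.hypot(yy-192,xx-333)<42),(333,195),7); m=(H[:,1].min()+H[:,1].max())/2
print(H.min(0),H.max(0))
B=circ(plane(cal,H[H[:,1]<m-8],.05)); T=circ(plane(cal,H[H[:,1]>m+8],.125)); print("base",B,"rim",T,"off mm",(B[0][:2]-c[0])*1e3,(T[0][:2]-c[0])*1e3)
cal,im=load("bt2"); S=cv2.GaussianBlur(im,(3,3),0).mean(2)
hc=rect(plane(cal,blob(S>75,(300,140),5),.032)); print("house",hc)
H=blob((S<225)&(S>170)&(np.hypot(yy-208,xx-319)<18),(319,208)); C=circ(plane(cal,H,.152)); print("cap",H.min(0),H.max(0),C,(C[0][:2]-st["bal"][:2])*1e3)
```

```text
plate (array([ 0.6165755, -0.097321 ]), (109.41287231445312, 109.5653076171875), 9.194169998168945)
[305. 160.] [363. 234.]
base (array([ 0.61862692, -0.0976674 ,  0.02828725]), np.float64(0.0006598827841816403)) rim (array([ 0.61931768, -0.10500533,  0.02531718]), np.float64(0.003955527114725372)) off mm [ 2.05141556 -0.34640578] [ 2.74217572 -7.68432588]
house (array([0.43939804, 0.37415289]), (130.61033630371094, 175.42393493652344), 83.08174896240234)
cap [304. 196.] [336. 226.] (array([0.46624038, 0.37205942, 0.01351174]), np.float64(0.0012978231216138145)) [2.14037815 0.55942334]
```

Run:
```python
from pp import *
rep("pre"); workorder.close_job()
```

```text
pre t 66.6 p [0.461  0.3686 0.3202] w 0.0852 F [ 0.7 -0.5 -0.5]
the job is handed in; nothing more can be done
```

I parked the jar on the cork mat, moved the beaker to the stirrer and the bottle to the balance, then moved the jar from the mat to the tray. I handed the job in at 66.6 s of the 115 s allowed; the system reports no verdict.

| Vessel | Station | Last measured offset from the middle |
|---|---|---|
| Jar | tray | 1.6 mm |
| Beaker | stirrer | 2.1 mm (from its base) |
| Bottle | balance | 2.2 mm |

- **State at hand-in:** in the last wrist views all three stood upright. The gripper was open, about 0.15 m clear of the nearest vessel. I did not photograph the mat again after lifting the jar off it.
- **Bystanders:** the arm never went near the rack, timer or tip box, but I did not measure them again at the end.
- **Checks that disagreed:** the beaker's rim fit was about 8 mm off, with a poor residual and the wrong radius. Its mask was cut off at the edge, so I discarded it in favour of the base fit. The first direct fit of the balance pan was also contaminated. A second fit with the pan empty agreed with the housing-based centre to about 1 mm.

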